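Pack a soap bar in the keepsake box and click its lid shut

TASK

Pack the gift: lay the wrapped soap bar that lies at the front of the table flat inside the open keepsake box, then swing that box's lid over and press down gently on its front edge, the one opposite the hinge, until the brass hasp clicks past its sprung roller and stays caught by itself. The hinge and the catch are delicate, so never bear on the box with more than 20 N, and leave the other things on the table where they are.

Things in the scene. Friction and masses are not known exactly. Their poses are not given: they have to be found in the camera images.
- box: Walnut keepsake box, 124 x 169 x 68 mm shut; does not move when pushed. Origin: centre of its underside. x points from the brass catch on the front to the hinge at the back, y along its 169 mm length, z up. Inside 98 (x) x 148 (y) mm; inner floor 9 mm, rim of the 8 mm walls 55 mm above the origin. Its lid is 117 (x) x 168 (y) mm, 10 mm thick, top 66 mm up when flat.
- box_lid (a joint): Lid angle, rad: 0 flat on the rim, grows as it opens, 1.57 upright, limit 1.75. Stiff hinge (0.13 N m): the lid stays where it is left. By the plate's height the hasp meets the roller at 0.06 to 0.14 and is caught 0.05 lower, at 0.01 to 0.095. Pressed near the front edge the catch resists with a peak of about 10 N, gives way to almost nothing, then 2 to 4 mm on the hasp meets a hard ledge.
- box_roller (a joint): How far the catch's roller is pushed in toward the box, m: 0 when free, about 0.003 as the hasp's lip passes it, about 0.002 when the hasp is caught under it and rests on its ledge. At 0.003 it hangs half way and is not caught. The reading is noisy.
- box_hinge (a point): Middle of the hinge line at the back of the box (60 mm behind the origin, 55 mm up). The hinge line is the box's y axis.
- lid_edge (a point): Point on the lid's upper (outer) face, middle of its length, 12 mm in from the front edge, 108 mm from the hinge line and 11 mm to the outer side of the plane through it: where to press. Moves with the lid.
- box_floor (a point): Middle of the box's inner floor; the soap lies here.
- soap: Wrapped soap bar 52 (x) x 78 (y) x 26 (z) mm, about 110 g, lying flat. Origin: centre of its underside. Grasp across the 52 mm (its x).
- tin_a: Bystander: round candle tin, 64 mm across, 45 mm high; origin under its centre.
- tin_b: Bystander: round candle tin, 64 mm across, 45 mm high; origin under its centre.
- bell: Bystander: brass counter bell, 82 mm across, 61 mm high; origin under its centre.
- candle: Bystander: candle in a glass, 66 mm across, 101 mm high; origin under its centre.
- dish: Bystander: small round glass dish, 93 mm across, 20 mm high; origin under its centre.
- pump: Bystander: pump bottle, 70 x 62 mm, 175 mm high; origin under its centre.
- catch (a point): Roughly where the catch is: brass plate with a sprung roller, 44 mm wide, 17 mm out from the front wall. A brass hasp (24 mm wide, 15 mm out, 28 mm down) hangs from the lid's front edge and rides over the roller. The plate is set in slots at a height that differs by 10 mm from box to box, not measured (this point does not show it): caught, the lid's front edge stays 1 to 11 mm above flat.
There are look-alikes about, which are no part of the job. There is more than one size of the soap; the job needs the smaller.

How it is judged:
By the outcome, as a careful person would: the job done as asked, in the order asked, and still so for the second after the job is handed in, with the robot touching nothing.
It also fails if it takes over 72 s, if anything falls off the work surface, if the arm or the gripper's body presses on something with over 40 N, if the wrist force passes 120 N, or if a joint passes its speed limit or range.

ROBOT

A 6-joint arm with a two-finger parallel gripper is mounted at the origin on a cart in front of the work surface, level with it; the furniture and walls round the work are solid. World frame = base frame: x ahead of the robot, y to its left, z up, the work surface at z = 0. Lengths are in mm, angles in rad, forces in N, time in s.
With the tool pointing down it reaches from about 325 to 775 mm from the base axis. Payload 9.3 kg.
Tool frame: the origin (TCP) lies midway between the tips of the shut fingers; the grasp point (between the pads) lies 19 mm behind it; z points along the fingers, y is the line along which they close (so a half turn about z gives the same grasp; the last joint's range is limited). The gripper opens to 85 mm and grips with 20 to 120 N. Pads are 22 mm wide; open, the fingers measure 114 mm over their backs; the gripper's body (76 mm by 85 mm) begins 54 mm behind the grasp point. The pads swing forward as they close: fully open they stand 13 mm farther back than shut.
Start: joints at [-1.366, 0.259, 0.021, 1.334, 0, 1.418], TCP at [192.611, -515.168, 231.279] pointing down, gripper open.
Joint ranges: [-3.04, 3.04], [-0.91, 1.82], [-1.04, 1.36], [-1.92, 1.95], [-1.52, 1.45], [-3.14, 3.14]. Speed limits (rad/s): [2.22, 2.22, 2.79, 3.14, 3.14, 3.14].

INTERFACE

Orientations are given as a unit quaternion [w, x, y, z].
In Python, from bench import get_obs, cams, r, look_for, pinpoint gives the robot as it stands.
- The arm moves only by the tool move_arm, never from a script. Its argument "targets" is a list of rows, each a list of 5 numbers: the closure in counts, from 0 (fully open) to 255 (shut), then the shift along the tool's x, y, z in mm, then the turn about the tool's z in rad. In form: [[claw, tx, ty, tz, spin], ...]. A call has 1 to 12 rows; each row shifts and turns the commanded pose from where the row before left it, along the tool's axes as they then stand; what a row does not reach is not made up. A row lasts 1/10 s, in which the tool goes at most 50 mm and 8.59 degrees, less where a joint would pass 70% of its speed; a pose out of reach is approached as far as the arm can. A call is refused whole if a number of a shift passes 50 or a number of a turn 0.15, either way. A call with a gripper value outside its range is refused whole. The fingers move at their own pace and stop on an object; "force" is the grip in N (left out, the last holds). Time passes only in rows, so rows that do not move let the fingers close. It gives the time, the measured TCP pose, the force, the opening and the grip force at its end, in the units of the state.
- get_obs(): the state, without advancing time (a new reading comes with each control period).
- cams.capture(name): name is "scene" or "side" or "wrist"; returns (picture, depth): 400x640x3 uint8, red, green, blue; 400x640 float32, mm along the optical axis (not along the pixel's ray), 0 where there is no reading.
- cams.calibration(name): a dict with "mtx" (3x3 intrinsics, pixels), "rvec" (rotation vector, rad) and "tvec" (3), from world to camera coordinates, as OpenCV has them; the wrist camera has in their place "hand_eye" (4x4, takes a point from camera to tool coordinates, whose origin is the TCP and whose axes are the flange's). Camera axes: x right, y down, z forward; pixel columns grow to the right and rows downward; lengths in mm; the calibration is good to about 2 mm. A picture is of the moment at which its call begins: read the wrist's pose just before it. calibration takes no time and is no camera call.
- r.hand_in(): hands the job in; it is judged then, once.
Trained networks look in the newest picture that a camera, given by its name, has taken for a name from the list of things; names that differ only in an ending like _2 or _b are one class to them, and where a whole thing is asked for, a point or a joint stands for the part that bears it (a point fixed in the world has none). Each returns a list of dicts, best first, with "p" (0 to 1); they miss things now and then, are a little off and sometimes report something else, mostly with a low value. They report only what shows in the picture. A call takes as long as a camera call. They do not tell look-alikes from the thing itself.
- look_for(camera, label): "bbox" ([centre column, centre row, width, height] in pixels, round what is visible of it).
- pinpoint(camera, label): "uv" ([column, row] in pixels: a listed point, or the origin of a listed thing).
The state is a dict: "t": time; "qpos": joint angles; "qd": joint speeds; "joint_torque": joint torques, N m; "tcp_pos": TCP position; "tool_rot": TCP orientation; "force": force on the tool from outside, world axes, zero at the start; "wrist_torque": the same for the moment, N m; "gripper_width": finger opening in mm; "grasp_force": force on a finger pad.
Only numpy, scipy, OpenCV 4.12 (cv2) and the standard library are available. Lean on these libraries where they do the work, as an engineer would, in place of code of your own. Each camera call takes 0.05 s, during which the arm holds its last target. There are 200 camera calls.

## Working session

There is one attempt and no reset: what is moved stays moved. The work goes in short steps, Python scripts to look and compute and a tool call to move; the robot and the scene stay as the last step left them, time stands still between calls to the robot, and variables do not carry over. Pictures are saved under pics/ and viewed, at most 10 in all, crops included, and the job is handed in when it is done.

Besides the shell and the picture viewer there is one more tool, called as name([rows], argument=value, ...), one row to a line, values as JSON. move_arm: Moves the arm, as the interface text tells. Its arguments: {"type":"object","properties":{"targets":{"type":"array","items":{"type":"array","items":{"type":"number"}}},"force":{"type":"number"}},"required":["targets"]}

```bash
mkdir -p pics && cat > h.py <<'E'
import numpy as np, cv2
from scipy.spatial.transform import Rotation as R
from bench import get_obs, cams, r, look_for, pinpoint
def cam(n, obs=None):
    c=cams.calibration(n); K=np.array(c["mtx"])
    if "hand_eye" in c:
        o=obs or get_obs(); q=o["tool_rot"]
        T=np.eye(4); T[:3,:3]=R.from_quat([q[1],q[2],q[3],q[0]]).as_matrix(); T[:3,3]=o["tcp_pos"]
        return K, T@np.array(c["hand_eye"])
    Rm=cv2.Rodrigues(np.array(c["rvec"],float))[0]; W=np.eye(4)
    W[:3,:3]=Rm.T; W[:3,3]=-Rm.T@np.array(c["tvec"],float).ravel()
    return K,W
def cloud(n,D,KW):
    K,W=KW; v,u=np.mgrid[:400,:640]
    P=np.stack([(u-K[0,2])/K[0,0]*D,(v-K[1,2])/K[1,1]*D,D],-1)
    P=P@W[:3,:3].T+W[:3,3]; P[D<=0]=np.nan
    return P
def grab(n):
    o=get_obs(); I,D=cams.capture(n); KW=cam(n,o)
    return I,D,KW,cloud(n,D,KW)
def save(n,I): cv2.imwrite("pics/"+n,cv2.cvtColor(I,cv2.COLOR_RGB2BGR))
def onplane(uv,KW,z):
    K,W=KW; d=W[:3,:3]@np.array([(uv[0]-K[0,2])/K[0,0],(uv[1]-K[1,2])/K[1,1],1]); 
    return W[:3,3]+d*(z-W[2,3])/d[2]
E
python3 - <<'E'
from h import *
np.set_printoptions(precision=1,suppress=True)
o=get_obs(); print(o)
for n in("scene","side"):
    I,D,KW,P=grab(n); save(n+"0.png",I); np.save(n+"0.npy",P); print(n,KW[1][:3,3])
    for l in("box","soap","catch","lid_edge","box_hinge","box_floor"):
        for d in pinpoint(n,l)[:4]:
            u,v=map(int,np.round(d["uv"])); p=P[v,u] if 0<=u<640 and 0<=v<400 else None
            print(l,round(d["p"],2),np.array(d["uv"]),p)
E
```

```text
{'t': 0.0, 'qpos': array([-1.4,  0.3,  0. ,  1.3,  0. ,  1.4]), 'qd': array([ 0.,  0.,  0.,  0.,  0., -0.]), 'joint_torque': array([  0. , -55.6,  34.5,   0. ,  -0. ,  -0. ]), 'tcp_pos': array([ 192.5, -514.9,  230.6]), 'tool_rot': array([-0. ,  1. ,  0.2, -0. ]), 'force': array([-0. ,  0.5, -0.7]), 'wrist_torque': array([-0. , -0. , -0.1]), 'grasp_force': 0.0, 'gripper_width': 85.3505529467992}
scene [ 147.9  698.3 1029.7]
soap 0.89 [302.3 284.3] [491.3 219.   22.1]
soap 0.86 [259.  254.1] [622.7 206.6  33.2]
catch 0.91 [385.4 203.9] [420.9 -76.7  52.5]
lid_edge 0.64 [332.8 153. ] [566.8 -56.6 182.2]
box_hinge 0.87 [338.1 185.9] [549.7 -56.2  69.6]
box_hinge 0.71 [278.4 195. ] [683.3  31.7  43. ]
box_hinge 0.25 [384.3 130.9] [ 551.9 -343.7   38.4]
box_floor 0.79 [360.8 204.5] [489.3 -78.5   8.9]
side [-574.2  576.8  762.5]
box 0.95 [361.9 237.1] [208.1 102.7 200.1]
soap 0.95 [273.1 259.2] [461.3 219.2  21.6]
soap 0.57 [261.3 234.1] [597.7 204.4  19.6]
lid_edge 0.87 [348.5 175.3] [558.  -52.3 172.1]
box_hinge 0.62 [351.2 212.7] [538.9 -55.9  56.5]
box_floor 0.83 [359.9 231.6] [218.3 102.2 207. ]
box_floor 0.25 [433.9 224.7] [ 435.4 -285.7   12.8]
```

View pics/scene0.png

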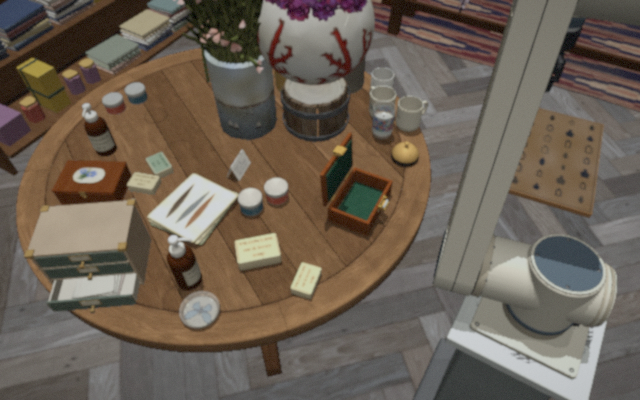

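View pics/side0.png

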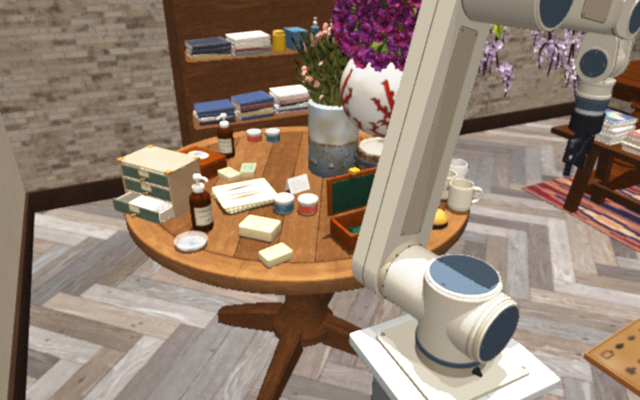

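The scene picture shows the small soap at the front at (306,280), the larger one at (258,252), and the open box at (360,200) with its lid upright at (338,170). The tins are at (250,202) and (276,190), and a yellow round thing (pear or bell) is at (404,152). The side view agrees, with the soap at (275,255).

```bash
python3 - <<'E'
from h import *
np.set_printoptions(precision=1,suppress=True)
import json
P=np.load("scene0.npy")
def seg(win,z0,z1):
    u0,u1,v0,v1=win; Q=P[v0:v1,u0:u1].reshape(-1,3); Q=Q[~np.isnan(Q[:,0])]
    return Q[(Q[:,2]>z0)&(Q[:,2]<z1)]
for nm,w,z0,z1 in(("small",(285,328,258,302),16,40),("big",(230,288,228,275),16,60)):
    Q=seg(w,z0,z1); rc=cv2.minAreaRect(Q[:,:2].astype(np.float32)); print(nm,len(Q),rc,np.percentile(Q[:,2],[5,50,95]))
# box rim
Q=seg((315,400,160,235),48,62); print("rim",len(Q),cv2.minAreaRect(Q[:,:2].astype(np.float32)),Q.min(0),Q.max(0))
Q=seg((315,400,150,235),3,14); print("floor",len(Q),cv2.minAreaRect(Q[:,:2].astype(np.float32)))
Q=seg((315,360,130,200),75,300); print("lid",len(Q)); c=Q.mean(0); U,S,V=np.linalg.svd(Q-c,full_matrices=False); print(c,V,Q.min(0),Q.max(0))
Q=seg((150,430,90,330),70,400); 
I=cv2.imread("pics/scene0.png")
# height map around the box
H=seg((150,430,90,330),12,400); b=np.zeros((30,40))
for x,y,z in H:
    i=int((x-350)//20); j=int((y+400)//20)
    if 0<=i<30 and 0<=j<40: b[i,j]=max(b[i,j],z)
print("rows x from350 step20; cols y from -400 step 20"); 
for i in range(22): print(350+20*i,' '.join('%3d'%k for k in b[i,:36]))
E
```

```text
small 668 ((491.9504699707031, 203.0203094482422), (52.82289505004883, 80.41149139404297), 12.202590942382812) [20.6 25.2 28.4]
big 1165 ((637.7493896484375, 195.65435791015625), (105.70870208740234, 74.0597915649414), 43.63454818725586) [22.2 34.3 37.7]
rim 703 ((487.1075134277344, -71.92169189453125), (140.36465454101562, 170.1653289794922), 1.7329094409942627) [ 416.6 -158.4   48.1] [559.7  14.8  61.9]
floor 1410 ((524.4584350585938, -125.456787109375), (242.94677734375, 316.98077392578125), 28.260446548461914)
lid 1160
[555.4 -54.7 137.6] [[-0.1  1.  -0.1]
 [-0.1 -0.1 -1. ]
 [-1.  -0.   0.1]] [ 542.9 -152.5   75.1] [574.7  17.5 192.3]
rows x from350 step20; cols y from -400 step 20
350   0   0   0   0   0   0   0   0   0   0   0   0   0   0   0   0   0   0   0   0   0   0   0   0   0   0   0   0   0   0   0   0   0   0   0   0
370   0   0   0   0   0   0   0   0   0   0   0   0   0   0   0   0   0   0   0   0   0   0   0   0   0   0   0   0   0   0   0   0   0   0   0   0
390   0   0   0   0   0   0   0   0   0   0   0   0   0   0   0   0   0   0   0   0   0   0   0   0   0   0  
[... 2150 characters left out ...]
   0   0   0   0   0   0   0   0   0  42  48  47  48  45   0   0   0   0   0   0  31  36   0   0   0   0 166
710   0   0   0   0 152 154 154 151 145 117   0   0   0   0   0   0   0   0  40  48  47  48  45  45  48  46   0   0   0   0   0   0   0   0   0 169
730   0   0   0   0   0 155 155 152 148 127   0   0   0   0   0   0   0   0   0  44  48  44  47  49  48  47   0   0   0   0   0   0   0   0   0 121
750   0   0   0   0   0 152 159 155 150 135   0   0   0   0   0   0   0   0   0   0   0   0  48  46  46  45   0   0   0   0   0   0   0   0   0   0
770   0   0   0   0   0   0 155 155 148 138   0   0   0   0   0   0   0   0   0   0   0   0  41  46  47  25  25  26  27  27  18  18  18   0   0   0
```

```bash
cat >> h.py <<'E'
def toolmove(dst,yaw=None,o=None):
    """remaining shift in tool axes to dst (world mm); yaw = wanted heading of tool y (mod pi)"""
    o=o or get_obs(); q=o["tool_rot"]; Rm=R.from_quat([q[1],q[2],q[3],q[0]]).as_matrix()
    d=Rm.T@(np.array(dst,float)-o["tcp_pos"]); hy=np.arctan2(Rm[1,1],Rm[0,1])
    s=None if yaw is None else -((yaw-hy+np.pi/2)%np.pi-np.pi/2)
    print("tcp",np.round(o["tcp_pos"],1),"t",round(o["t"],2),"j6",round(float(o["qpos"][5]),2),"tool y heading",round(float(hy),3),"shift",np.round(d,1),"spin",s)
E
python3 - <<'E'
from h import *
np.set_printoptions(precision=3,suppress=True)
toolmove([492,203,230],0.213)
toolmove([400,-75,250],0.07)
print(cams.calibration("wrist"))
P=np.load("scene0.npy"); Q=P[130:200,315:360].reshape(-1,3); Q=Q[(Q[:,2]>75)&(Q[:,2]<170)]
U,S,V=np.linalg.svd(Q-Q.mean(0),full_matrices=False); print(V,Q.mean(0))
E
```

```text
tcp [ 192.6 -515.2  231.3] t 0.7 j6 1.42 tool y heading -1.213 shift [ 531.9 -567.8    1.3] spin -1.4260087955141816
tcp [ 192.6 -515.2  231.3] t 0.7 j6 1.42 tool y heading -1.213 shift [ 348.4 -339.7  -18.7] spin -1.2830087955141813
{'mtx': array([[333.164,   0.   , 325.137],
       [  0.   , 333.164, 199.085],
       [  0.   ,   0.   ,   1.   ]]), 'hand_eye': array([[   0.001,   -0.961,   -0.278,   69.821],
       [   1.   ,    0.001,    0.   ,   -0.746],
       [   0.   ,   -0.278,    0.961, -142.867],
       [   0.   ,    0.   ,    0.   ,    1.   ]])}
[[-0.039  0.999 -0.004]
 [-0.097 -0.007 -0.995]
 [-0.995 -0.039  0.097]] [553.766 -52.733 126.466]
```

move_arm([
  [0, 36.8, -30.6, -2, 0],
  [0, 36.8, -30.6, -2, 0],
  [0, 36.8, -30.6, -2, 0],
  [0, 36.8, -30.6, -2, 0],
  [0, 36.8, -30.6, -2, 0],
  [0, 36.8, -30.6, -2, 0],
  [0, 36.8, -30.6, -2, 0],
  [0, 36.8, -30.6, -2, 0],
  [0, 36.8, -30.6, -2, 0],
  [0, 36.8, -30.6, -2, 0],
  [0, 0, 0, 0, 0],
  [0, 0, 0, 0, 0],
])

```text
t: 1.9
tcp_pos: [430.4, -98.6, 251.3]
tool_rot: [0.0, 0.984, 0.18, -0.0]
force: [0.3, 0.4, -0.7]
gripper_width: 85.7
grasp_force: 0.0
```

```bash
python3 - <<'E'
from h import *
np.set_printoptions(precision=3,suppress=True)
I,D,KW,P=grab("wrist"); save("w1.png",I); np.save("w1.npy",P)
o=get_obs(); print(o["qd"])
for l in("box_floor","catch","box","box_hinge","lid_edge"):
    for d in pinpoint("wrist",l)[:2]:
        u,v=map(int,np.round(d["uv"])); print(l,round(d["p"],2),d["uv"],P[min(v,399),min(u,639)])
toolmove([492,203,220],0.213)
E
```

```text
[-0.038 -0.001 -0.004 -0.002  0.001 -0.   ]
box_floor 0.56 [323.4, 107.4] [490.38  -72.595   9.994]
catch 0.92 [304.1, 173.5] [421.162 -77.884  54.262]
catch 0.61 [496.7, 203.0] [ 463.094 -289.789   39.591]
box 0.88 [323.9, 107.5] [489.767 -74.014   9.761]
box_hinge 0.65 [343.2, 44.5] [547.191 -70.315  76.38 ]
lid_edge 0.55 [303.3, 172.7] [422.179 -76.538  56.059]
tcp [ 429.8 -100.8  251.3] t 2.2 j6 2.37 tool y heading -1.215 shift [ 164.1 -263.2   31.3] spin -1.4284673360761886
```

View pics/w1.png

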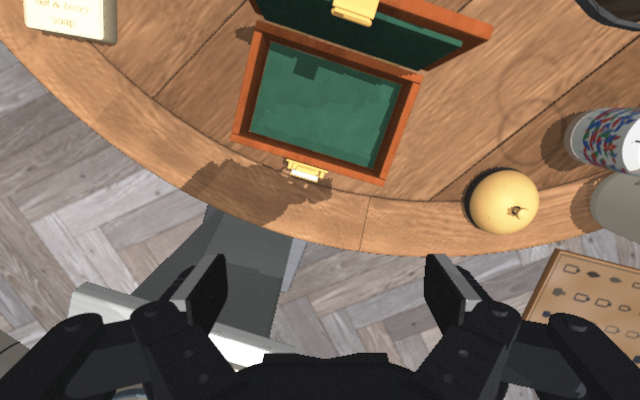

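The wrist view shows the box open: floor at about (320,108), catch at (305,172), hasp on the lid at (355,10). The round thing at (503,200) is a pear, well clear of the box.

move_arm([
  [0, 16.4, -26.3, 7, -0.143],
  [0, 20, -23.7, 7, -0.143],
  [0, 23.2, -20.6, 7, -0.143],
  [0, 25.9, -17.1, 7, -0.143],
  [0, 28, -13.2, 7, -0.143],
  [0, 29.6, -9.1, 7, -0.143],
  [0, 30.6, -4.8, 7, -0.143],
  [0, 31, -0.4, 7, -0.143],
  [0, 30.7, 4, 7, -0.143],
  [0, 29.8, 8.4, 7, -0.143],
  [0, 0, 0, 0, 0],
  [0, 0, 0, 0, 0],
])

```text
t: 3.4
tcp_pos: [491.7, 203.6, 180.9]
tool_rot: [-0.0, 0.627, 0.779, -0.0]
force: [-0.3, -1.1, -0.9]
gripper_width: 85.5
grasp_force: 0.0
```

```bash
python3 - <<'E'
from h import *
np.set_printoptions(precision=3,suppress=True)
I,D,KW,P=grab("wrist"); save("w2.png",I); np.save("w2.npy",P)
v,u=np.mgrid[:400,:640]
m=(P[...,2]>16)&(P[...,2]<45)&(abs(P[...,0]-492)<70)&(abs(P[...,1]-203)<70)
n,lab,st,ce=cv2.connectedComponentsWithStats(m.astype(np.uint8)); k=1+np.argmax(st[1:,4]); Q=P[lab==k]
print("soap",len(Q),cv2.minAreaRect(Q[:,:2].astype(np.float32)),np.percentile(Q[:,2],[5,50,95]))
Q=Q[Q[:,2]>np.percentile(Q[:,2],50)-4]; rc=cv2.minAreaRect(Q[:,:2].astype(np.float32));print("top",rc)
# box
P=np.load("w1.npy").reshape(-1,3); P=P[~np.isnan(P[:,0])]
c0=np.array([490,-73]);a=.039; L=(P[:,:2]-c0)@np.array([[np.cos(a),-np.sin(a)],[np.sin(a),np.cos(a)]])
rim=(P[:,2]>50)&(P[:,2]<60)
f=rim&(L[:,0]<-45)&(abs(L[:,1])<90)
for nm,s in(("front L",(rim&(abs(L[:,1]-50)<25)&(L[:,0]<-40)&(L[:,0]>-90))),("front R",(rim&(abs(L[:,1]+50)<25)&(L[:,0]<-40)&(L[:,0]>-90)))):
    print(nm,np.percentile(L[s,0],[3,50,97]),s.sum())
for nm,s in(("left",rim&(abs(L[:,0])<35)&(L[:,1]>50)&(L[:,1]<110)),("right",rim&(abs(L[:,0])<35)&(L[:,1]<-50)&(L[:,1]>-110))):
    q=L[s]; print(nm,np.percentile(q[:,1],[3,50,97]),s.sum(),np.polyfit(q[:,0],q[:,1],1), "z",np.median(P[s,2]))
fl=(P[:,2]<14)&(P[:,2]>4)&(abs(L[:,0])<60)&(abs(L[:,1])<85); print("floor",np.percentile(L[fl],[1,99],axis=0))
c=rim&0|((P[:,2]>15)&(P[:,2]<75)&(L[:,0]<-63)&(L[:,0]>-95)&(abs(L[:,1])<40)); print("catch",np.percentile(L[c],[2,50,98],axis=0),np.percentile(P[c,2],[2,50,98]),c.sum())
toolmove([rc[0][0],rc[0][1],5],0.213)
E
```

```text
soap 4634 ((491.0021667480469, 201.78466796875), (52.00518035888672, 77.55420684814453), 11.367629051208496) [24.647 26.225 27.435]
top ((491.0100402832031, 201.7435302734375), (52.00597381591797, 77.46809387207031), 11.371487617492676)
front L [-58.905 -54.332 -43.593] 473
front R [-56.516 -52.264 -48.609] 394
left [72.951 76.71  81.065] 704 [ 0.025 76.786] z 55.173103326444874
right [-83.389 -79.046 -75.254] 624 [  0.025 -79.122] z 55.14522305549974
floor [[-49.688 -74.997]
 [ 48.652  72.789]]
catch [[ -4.764 356.129]
 [ -4.764 356.129]
 [ -4.764 356.129]] [0.112 0.112 0.112] 344
tcp [491.8 203.1 181.3] t 3.45 j6 1.59 tool y heading 0.214 shift [ -1.1  -1.  176.3] spin 0.0014511451345549098
```

View pics/w2.png

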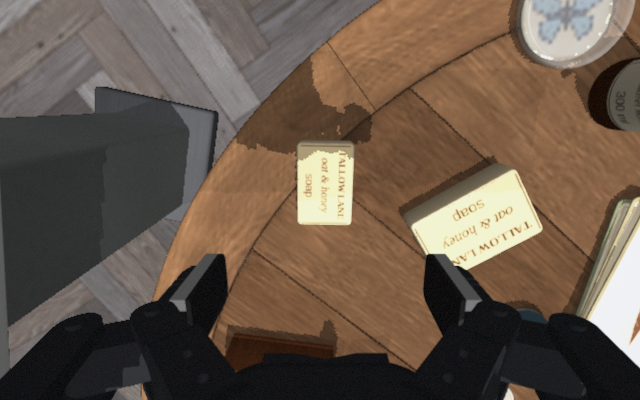

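The small soap is at (325,185) and nearly aligned with the fingers. The big one is at (475,215), well to the side.

move_arm([
  [0, -0.3, -0.3, 40, 0.008],
  [0, -0.4, -0.4, 40, 0.008],
  [0, -0.4, -0.3, 40, 0],
  [0, 0, 0, 35, 0],
  [0, 0, 0, 15, 0],
  [0, 0, 0, 8, 0],
  [0, 0, 0, 2, 0],
  [0, 0, 0, 0, 0],
  [255, 0, 0, 0, 0],
  [255, 0, 0, 0, 0],
  [255, 0, 0, 0, 0],
  [255, 0, 0, 0, 0],
], force=35)

```text
t: 4.65
tcp_pos: [491.4, 202.9, 2.2]
tool_rot: [0.001, 0.633, 0.774, 0.001]
force: [-0.9, -1.0, 7.0]
gripper_width: 51.3
grasp_force: 36.4
```

move_arm([
  [255, 0, 0, 0, 0],
  [255, 0, 0, 0, 0],
  [255, 0, 0, 0, 0],
  [255, 0, 0, 0, 0],
])

```text
t: 5.05
tcp_pos: [491.4, 202.9, 2.2]
tool_rot: [0.001, 0.633, 0.774, 0.001]
force: [0.5, -1.6, 7.0]
gripper_width: 51.3
grasp_force: 36.4
```

```bash
python3 - <<'E'
from h import *
np.set_printoptions(precision=1,suppress=True)
c=np.array([489.6,-74.1]);a=.061; M=np.array([[np.cos(a),-np.sin(a)],[np.sin(a),np.cos(a)]])
for n in("scene0","side0","w1"):
    P=np.load(n+".npy").reshape(-1,3); P=P[~np.isnan(P[:,0])]; L=(P[:,:2]-c)@M
    s=(P[:,2]>140)&(P[:,2]<240)&(abs(L[:,1])<90)&(abs(L[:,0]-65)<50)
    h=s&(abs(L[:,1])<12); 
    for z in range(140,210,10):
        k=h&(abs(P[:,2]-z-5)<5); k2=s&(abs(L[:,1])>30)&(abs(P[:,2]-z-5)<5)
        print(n,z,"mid x",np.percentile(L[k,0],[2,98]) if k.sum()>3 else None,k.sum(),"sides",np.percentile(L[k2,0],[2,98]) if k2.sum()>3 else None)
toolmove([489.6-6,-74.1,100],0.061)
E
```

```text
scene0 140 mid x [62.9 66.1] 13 sides [63.9 75.8]
scene0 150 mid x [64.6 70.1] 12 sides [64.9 76.9]
scene0 160 mid x [65.6 71.9] 15 sides [65.2 80. ]
scene0 170 mid x [62.3 77.9] 20 sides [69.9 80.6]
scene0 180 mid x [55.2 79.3] 52 sides None
scene0 190 mid x [55.8 75.9] 17 sides None
scene0 200 mid x None 0 sides None
side0 140 mid x [60.7 68.9] 24 sides [58.8 72.3]
side0 150 mid x [62.2 73.7] 20 sides [61.7 73.8]
side0 160 mid x [64.  73.8] 28 sides [61.9 75.9]
side0 170 mid x [60.4 80.6] 23 sides [65.9 79.2]
side0 180 mid x [53.  80.3] 29 sides None
side0 190 mid x [52.  73.1] 6 sides None
side0 200 mid x None 0 sides None
w1 140 mid x [61.8 62.5] 18 sides [62.1 67.5]
w1 150 mid x None 0 sides [62.8 68.6]
w1 160 mid x None 0 sides [63.7 69.2]
w1 170 mid x None 0 sides [68.8 78.1]
w1 180 mid x [52.2 65. ] 668 sides None
w1 190 mid x [53.8 63.6] 286 sides None
w1 200 mid x None 0 sides None
tcp [491.4 202.9   2.2] t 5.05 j6 1.6 tool y heading 0.201 shift [-269.9  -62.8  -97.9] spin 0.13999251331999152
```

move_arm([
  [255, 0, 0, -50, 0],
  [255, 0, 0, -50, 0],
  [255, -27, -6.1, 0, -0.143],
  [255, -25.9, -9.9, 0, -0.143],
  [255, -24.2, -13.5, 0, -0.143],
  [255, -22, -16.8, 0, -0.143],
  [255, -19.4, -19.8, 0, -0.143],
  [255, -16.4, -22.3, 0, -0.143],
  [255, -13, -24.4, 0, -0.143],
  [255, -9.4, -26, 0, -0.143],
  [255, -5.6, -27.1, 0, -0.143],
  [255, -1.7, -27.6, 0, -0.143],
])

```text
t: 6.25
tcp_pos: [484.7, -75.0, 101.5]
tool_rot: [0.0, -0.033, 0.999, -0.0]
force: [-1.1, 1.1, -0.8]
gripper_width: 51.2
grasp_force: 38.1
```

move_arm([
  [255, 0, 0, 0, 0],
  [255, 0, 0, 0, 0],
])

```text
t: 6.45
tcp_pos: [484.8, -74.3, 101.3]
tool_rot: [-0.0, -0.028, 1.0, 0.0]
force: [-0.2, 0.0, -1.2]
gripper_width: 51.1
grasp_force: 38.1
```

```bash
python3 - <<'E'
from h import *
I,D,KW,P=grab("wrist"); save("w3.png",I); np.save("w3.npy",P)
toolmove([485.6,-74.3,13],1.632)
E
```

```text
tcp [484.7 -73.7 101.3] t 6.5 j6 -0.38 tool y heading 1.628 shift [-0.8 -0.7 88.3] spin -0.0037355353249433065
```

View pics/w3.png

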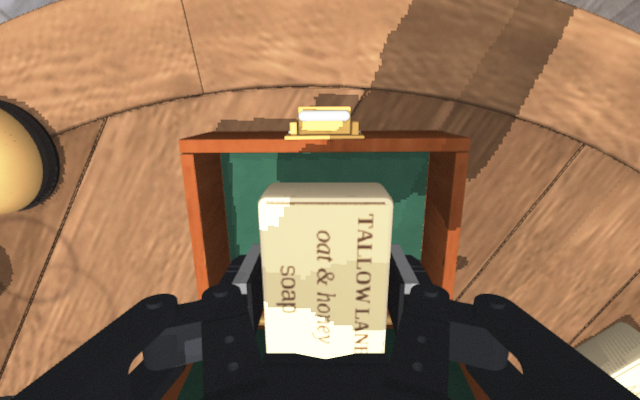

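The soap is held squarely over the box, centred between its side walls at (220,200) and (430,200), with the catch at (325,122).

move_arm([
  [255, -0.8, -0.6, 25, 0],
  [255, 0, 0, 25, 0],
  [255, 0, 0, 20, 0],
  [255, 0, 0, 10, 0],
  [255, 0, 0, 5, 0],
  [255, 0, 0, 0, 0],
  [255, 0, 0, 0, 0],
])

```text
t: 7.2
tcp_pos: [486.3, -74.5, 17.0]
tool_rot: [0.001, -0.03, 1.0, -0.0]
force: [-0.5, -0.2, -0.7]
gripper_width: 51.1
grasp_force: 38.1
```

move_arm([
  [255, 0, 0, 2, 0],
  [255, 0, 0, 0, 0],
])

```text
t: 7.4
tcp_pos: [486.0, -74.6, 14.7]
tool_rot: [0.0, -0.03, 1.0, -0.0]
force: [-0.2, -0.1, -0.7]
gripper_width: 50.8
grasp_force: 38.1
```

move_arm([
  [255, 0, 0, 2, 0],
  [255, 0, 0, 0, 0],
  [255, 0, 0, 0, 0],
])

```text
t: 7.7
tcp_pos: [485.7, -74.6, 12.3]
tool_rot: [-0.0, -0.03, 1.0, 0.0]
force: [0.6, -0.1, -1.3]
gripper_width: 51.0
grasp_force: 38.1
```

move_arm([
  [255, 0, 0, 0.8, 0],
  [255, 0, 0, 0, 0],
  [255, 0, 0, 0, 0],
])

```text
t: 8.0
tcp_pos: [485.8, -74.6, 11.5]
tool_rot: [0.0, -0.03, 1.0, -0.0]
force: [-0.4, -0.1, 0.1]
gripper_width: 51.6
grasp_force: 38.2
```

move_arm([
  [50, 0, 0, 0, 0],
  [50, 0, 0, 0, 0],
  [50, 0, 0, 0, 0],
  [50, 0, 0, 0, 0],
  [50, 0, 0, -5, 0],
  [50, 0, 0, -10, 0],
  [50, 0, 0, -20, 0],
  [50, 0, 0, -30, 0],
  [50, 0, 0, -40, 0],
  [50, 0, 0, -40, 0],
  [50, 0, 0, 0, 0],
  [50, 0, 0, 0, 0],
])

```text
t: 9.2
tcp_pos: [486.2, -74.7, 157.9]
tool_rot: [0.001, -0.03, 1.0, -0.0]
force: [0.4, -0.6, -0.0]
gripper_width: 68.9
grasp_force: 0.0
```

```bash
python3 - <<'E'
from h import *
I,D,KW,P=grab("wrist"); save("w4.png",I); np.save("w4.npy",P)
np.set_printoptions(precision=1,suppress=True)
c=np.array([489.6,-74.1]);a=.061; M=np.array([[np.cos(a),-np.sin(a)],[np.sin(a),np.cos(a)]])
Q=P.reshape(-1,3); L=(Q[:,:2]-c)@M; s=(Q[:,2]>28)&(Q[:,2]<42)&(abs(L[:,0])<44)&(abs(L[:,1])<66)
print(s.sum(),cv2.minAreaRect(L[s].astype(np.float32)),np.percentile(Q[s,2],[5,50,95]))
# front edge plane of lid: catch geometry
k=(abs(L[:,1])<25)&(L[:,0]<-59)&(L[:,0]>-90)&(Q[:,2]>10)
for y in range(-24,25,8):
    kk=k&(abs(L[:,1]-y)<4); print(y,kk.sum(),np.percentile(L[kk,0],[2,50,98]) if kk.sum() else "",np.percentile(Q[kk,2],[2,50,98]) if kk.sum() else "")
toolmove([400,-74,215],1.632)
E
```

```text
5715 ((-3.0298614501953125, 0.7380275726318359), (51.981964111328125, 77.582763671875), 89.91868591308594) [34.1 35.6 36.7]
-24 2 [-59.8 -59.4 -59.1] [41.3 41.4 41.6]
-16 134 [-73.3 -63.9 -59.4] [46.9 54.6 58.9]
-8 234 [-73.7 -66.9 -59.5] [47.2 53.5 56.1]
0 231 [-73.7 -66.9 -59.5] [47.4 53.6 55.9]
8 233 [-73.7 -66.9 -59.5] [47.2 53.5 56.1]
16 173 [-73.7 -64.5 -59.4] [47.  53.5 58.9]
24 4 [-59.8 -59.4 -59. ] [39.3 40.9 51.3]
tcp [485.6 -74.5 156.7] t 9.25 j6 -0.38 tool y heading 1.631 shift [ 85.3   5.6 -58.3] spin -0.0009634445706740991
```

View pics/w4.png

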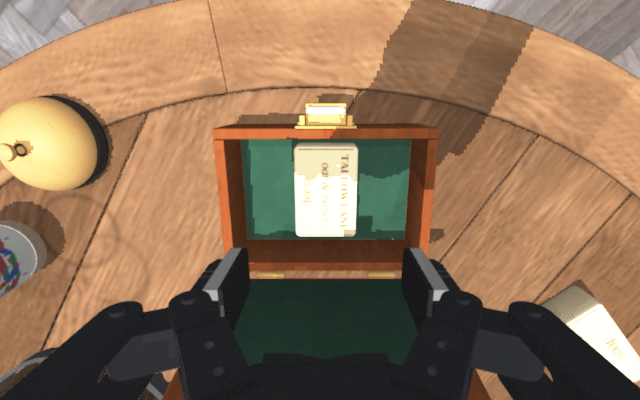

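The soap lies flat in the box at (326,190), clear of the walls. Next I check the space behind the lid.

```bash
python3 - <<'E'
from h import *
np.set_printoptions(precision=1,suppress=True)
for n in("scene0","side0"):
    P=np.load(n+".npy").reshape(-1,3); s=(P[:,0]>575)&(P[:,0]<760)&(P[:,1]>-260)&(P[:,1]<100)&(P[:,2]>55)&(P[:,2]<700)
    Q=P[s]; print(n,len(Q)); 
    for x in range(575,760,25):
        q=Q[(Q[:,0]>=x)&(Q[:,0]<x+25)]
        if len(q): print(x,len(q),q.min(0),q.max(0))
c=np.array([489.6,-74.1]);a=.061; M=np.array([[np.cos(a),-np.sin(a)],[np.sin(a),np.cos(a)]])
w=lambda x,y:c+M@np.array([x,y]); print(w(115,0),w(-40,0))
toolmove([*w(-5,0),245],1.632); toolmove([*w(118,0),245],1.632)
E
```

```text
scene0 6090
600 103 [ 610.5 -259.   321.2] [ 625.  -209.6  485.7]
625 769 [ 625.  -259.9  264. ] [ 650.  -203.3  486.7]
650 1249 [ 650.1 -259.9  232.8] [ 675.  -171.9  493.2]
675 1126 [ 675.1 -259.9   55.5] [ 700.  -166.4  494.7]
700 1246 [ 700.1 -259.2   55. ] [ 725.  -159.5  481.6]
725 1174 [ 725.  -259.9   55.3] [ 749.9 -152.   483.5]
750 423 [ 750.  -259.5   56.1] [ 760.  -141.4  488.6]
side0 6793
575 275 [ 578.9 -260.   490. ] [ 600.  -204.9  627.6]
600 655 [ 600.  -260.   445.5] [ 625.  -172.7  626.9]
625 1050 [ 625.  -259.7  272.7] [ 650.  -167.5  625.5]
650 1272 [ 650.  -260.   238.6] [ 675.  -140.4  623.4]
675 1243 [ 675.  -259.6  141.7] [ 700.  -138.9  621. ]
700 1084 [ 700.  -259.4   99.1] [ 725.  -129.7  618. ]
725 857 [ 725.  -259.4   83.4] [ 750.  -133.2  617.5]
750 357 [ 750.  -257.2   82.9] [ 760.  -132.3  615.7]
[604.4 -67.1] [449.7 -76.5]
tcp [485.6 -74.5 156.7] t 9.25 j6 -0.38 tool y heading 1.631 shift [  0.9   0.1 -88.3] spin -0.0009634445706740991
tcp [485.6 -74.5 156.7] t 9.25 j6 -0.38 tool y heading 1.631 shift [-122.1    0.2  -88.2] spin -0.0009634445706740991
```

move_arm([
  [255, 0, 0, -44, 0],
  [255, 0, 0, -44, 0],
  [255, 0, 0, 0, 0],
  [255, -41, 5, 0, 0],
  [255, -41, 5, 0, 0],
  [255, -41, 5, 0, 0],
  [255, 0, 0, 0, 0],
  [255, 0, 0, 0, 0],
])

```text
t: 10.05
tcp_pos: [607.5, -51.9, 241.9]
tool_rot: [-0.002, -0.03, 1.0, 0.001]
force: [-0.9, -0.0, -0.6]
gripper_width: -0.0
grasp_force: 0.0
```

move_arm([
  [255, 0, 0, 35, 0],
  [255, 0, 0, 35, 0],
  [255, 0, 0, 30, 0],
  [255, 0, 0, 4, 0],
  [255, 0, 0, 0, 0],
  [255, 0, 0, 0, 0],
])

```text
t: 10.65
tcp_pos: [608.0, -52.5, 142.3]
tool_rot: [0.001, -0.03, 1.0, -0.0]
force: [0.5, -0.2, 0.6]
gripper_width: 0.1
grasp_force: 0.0
```

```bash
cat >> h.py <<'E'
C=np.array([489.6,-74.1]);A=.061; M=np.array([[np.cos(A),-np.sin(A)],[np.sin(A),np.cos(A)]])
def inbox(p): return np.r_[(np.array(p[:2])-C)@M,p[2]]
E
python3 - <<'E'
from h import *
o=get_obs(); print(inbox(o["tcp_pos"]),o["gripper_width"],o["force"],o["t"])
E
```

```text
[119.48266887  14.38326292 142.31071198] 0.07294473960397035 [ 0.4846244  -0.19828701  0.63700385] 10.65
```

move_arm([
  [255, 10, 0, 0, 0],
  [255, 7, 0, 0, 0],
  [255, 6, 0, 0, 0],
  [255, 6, 0, 0, 0],
  [255, 6, 0, 0, 0],
  [255, 6, 0, 0, 0],
])

```text
t: 11.25
tcp_pos: [566.6, -54.7, 140.8]
tool_rot: [0.001, -0.03, 1.0, -0.0]
force: [2.2, -0.0, 1.6]
gripper_width: 0.6
grasp_force: 1.1
```

move_arm([
  [255, 6, 0, 0, 0],
  [255, 6, 0, 0, 0],
  [255, 6, 0, 0, 0],
])

```text
t: 11.55
tcp_pos: [548.2, -55.8, 140.4]
tool_rot: [-0.0, -0.03, 1.0, 0.0]
force: [1.4, -0.5, -1.8]
gripper_width: 0.1
grasp_force: 0.8
```

move_arm([
  [255, 6.5, 0, 0, 0],
  [255, 6.5, 0, 0, 0],
  [255, 6.5, 0, 0, 0],
  [255, 6.3, 0, 1.5, 0],
  [255, 6.3, 0, 1.5, 0],
  [255, 6.3, 0, 1.5, 0],
])

```text
t: 12.15
tcp_pos: [509.8, -58.1, 135.8]
tool_rot: [-0.0, -0.03, 1.0, 0.0]
force: [0.5, 0.3, -0.1]
gripper_width: 0.1
grasp_force: 0.5
```

move_arm([
  [255, 6.1, -1, 3, 0],
  [255, 6.1, -1, 3, 0],
  [255, 6.1, -1, 3, 0],
])

```text
t: 12.45
tcp_pos: [491.7, -62.2, 126.6]
tool_rot: [-0.0, -0.03, 1.0, 0.0]
force: [0.7, 0.4, 0.8]
gripper_width: -0.3
grasp_force: 0.5
```

move_arm([
  [255, 6.2, -1.5, 4, 0],
  [255, 6.2, -1.5, 4, 0],
  [255, 6.2, -1.5, 4, 0],
  [255, 5, -1.5, 5, 0],
  [255, 5, -1.5, 5, 0],
  [255, 5, -1.5, 6, 0],
])

```text
t: 13.05
tcp_pos: [459.0, -73.3, 98.6]
tool_rot: [0.0, -0.03, 1.0, -0.0]
force: [0.4, 0.1, 1.2]
gripper_width: -0.1
grasp_force: 0.3
```

```bash
python3 - <<'E'
from h import *
o=get_obs(); print(inbox(o["tcp_pos"]),o["force"],o["t"])
I,D,KW,P=grab("wrist"); save("w5.png",I)
Q=P.reshape(-1,3); Q=Q[~np.isnan(Q[:,0])]; L=(Q[:,:2]-C)@M
for lo,hi in((30,70),(-70,-30)):
    s=(L[:,1]>lo)&(L[:,1]<hi)&(L[:,0]>-70)&(L[:,0]<70)&(Q[:,2]>45)&(Q[:,2]<150)
    print(s.sum(), np.polyfit(L[s,0],Q[s,2],1) if s.sum()>50 else "")
E
```

```text
[-30.5056721    2.64714124  98.58377145] [0.37264291 0.14172174 1.24160586] 13.05
8151 [ 0.12918369 95.22539816]
8318 [6.26286593e-02 9.13668738e+01]
```

View pics/w5.png

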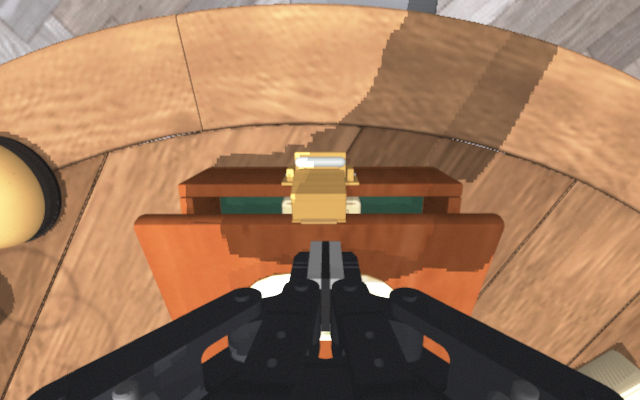

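The lid is tilted down to about 0.3 rad. The hasp at (320,195) lines up with the roller at (320,160), and the shut fingers bear on the middle of the lid.

move_arm([
  [255, 3, -1.2, 5, 0],
  [255, 3, -1.2, 5, 0],
  [255, 2, 0, 2, 0],
  [255, 1, 0, 2, 0],
  [255, 0, 0, 0, 0],
])

```text
t: 13.6
tcp_pos: [450.3, -76.0, 84.8]
tool_rot: [-0.0, -0.03, 1.0, 0.0]
force: [-0.1, -0.4, -0.1]
gripper_width: 0.2
grasp_force: 0.0
```

move_arm([
  [255, 0.5, 0, 1, 0],
  [255, 0.5, 0, 1, 0],
  [255, 0, 0, 0, 0],
])

```text
t: 13.9
tcp_pos: [449.5, -76.1, 82.9]
tool_rot: [-0.0, -0.03, 1.0, 0.0]
force: [-0.3, -0.8, -0.1]
gripper_width: 0.1
grasp_force: 0.0
```

move_arm([
  [255, 0, 0, 1, 0],
  [255, 0, 0, 0, 0],
])

```text
t: 14.1
tcp_pos: [449.5, -76.1, 81.9]
tool_rot: [-0.0, -0.03, 1.0, 0.0]
force: [-0.0, 0.1, 0.6]
gripper_width: 0.2
grasp_force: 0.0
```

move_arm([
  [255, 0, 0, 1, 0],
  [255, 0, 0, 0, 0],
])

```text
t: 14.3
tcp_pos: [449.5, -76.1, 80.9]
tool_rot: [-0.0, -0.03, 1.0, 0.0]
force: [0.9, 0.5, -0.4]
gripper_width: -0.3
grasp_force: 0.0
```

move_arm([
  [255, 0, 0, 1, 0],
  [255, 0, 0, 0, 0],
])

```text
t: 14.5
tcp_pos: [449.5, -76.1, 79.9]
tool_rot: [-0.0, -0.03, 1.0, -0.0]
force: [-0.2, -0.3, 0.8]
gripper_width: 0.1
grasp_force: 0.0
```

move_arm([
  [255, 0, 0, 1, 0],
  [255, 0, 0, 0, 0],
])

```text
t: 14.7
tcp_pos: [449.5, -76.2, 79.3]
tool_rot: [0.0, -0.03, 1.0, -0.0]
force: [-2.0, -0.0, 5.4]
gripper_width: 0.4
grasp_force: 2.9
```

move_arm([
  [255, 0, 0, 1, 0],
  [255, 0, 0, 0, 0],
])

```text
t: 14.9
tcp_pos: [449.3, -76.2, 78.5]
tool_rot: [0.0, -0.03, 1.0, -0.0]
force: [-4.0, 0.2, 9.8]
gripper_width: 0.0
grasp_force: 4.3
```

move_arm([
  [255, 0, 0, 1, 0],
  [255, 0, 0, 0, 0],
])

```text
t: 15.1
tcp_pos: [449.1, -76.1, 77.2]
tool_rot: [-0.0, -0.03, 1.0, -0.0]
force: [-2.5, 0.0, 3.8]
gripper_width: 0.0
grasp_force: 2.1
```

move_arm([
  [255, 0, 0, 0.7, 0],
  [255, 0, 0, 0, 0],
])

```text
t: 15.3
tcp_pos: [449.4, -76.1, 76.3]
tool_rot: [-0.0, -0.03, 1.0, -0.0]
force: [-1.0, -0.2, 1.0]
gripper_width: -0.1
grasp_force: 0.6
```

move_arm([
  [255, 0, 0, 0.7, 0],
  [255, 0, 0, 0, 0],
])

```text
t: 15.5
tcp_pos: [449.6, -76.1, 75.4]
tool_rot: [0.0, -0.03, 1.0, 0.0]
force: [-0.8, 0.3, -0.5]
gripper_width: 0.1
grasp_force: 0.0
```

move_arm([
  [255, 0, 0, 0.6, 0],
  [255, 0, 0, 0, 0],
])

```text
t: 15.7
tcp_pos: [449.5, -76.1, 74.8]
tool_rot: [-0.0, -0.03, 1.0, 0.0]
force: [-0.4, -0.3, 0.3]
gripper_width: -0.1
grasp_force: 0.0
```

move_arm([
  [255, 0, 0, 0.5, 0],
  [255, 0, 0, 0, 0],
])

```text
t: 15.9
tcp_pos: [449.5, -76.1, 74.4]
tool_rot: [-0.0, -0.03, 1.0, 0.0]
force: [0.2, -1.5, -0.3]
gripper_width: 0.2
grasp_force: 0.0
```

move_arm([
  [255, 0, 0, 0.5, 0],
  [255, 0, 0, 0, 0],
])

```text
t: 16.1
tcp_pos: [449.5, -76.1, 74.0]
tool_rot: [0.0, -0.03, 1.0, -0.0]
force: [-0.5, 0.7, 0.9]
gripper_width: 0.1
grasp_force: 0.5
```

move_arm([
  [255, 0, 0, 0.5, 0],
  [255, 0, 0, 0, 0],
])

```text
t: 16.3
tcp_pos: [449.6, -76.2, 73.8]
tool_rot: [0.0, -0.03, 1.0, -0.0]
force: [-1.5, 0.6, 6.0]
gripper_width: -0.2
grasp_force: 2.6
```

The force rose to 9.8 N and fell to nothing, and now the ledge answers 5.8 mm below first contact. I give it one small firm touch, then lift off.

move_arm([
  [255, 0, 0, 0.4, 0],
  [255, 0, 0, 0, 0],
])

```text
t: 16.5
tcp_pos: [449.6, -76.1, 73.6]
tool_rot: [0.0, -0.03, 1.0, -0.0]
force: [-1.7, -0.3, 8.6]
gripper_width: 0.1
grasp_force: 4.4
```

move_arm([
  [255, 0, 0, -2, 0],
  [255, 0, 0, -5, 0],
  [255, 0, 0, -25, 0],
  [255, 0, 0, -40, 0],
  [255, 15, 0, -40, 0],
  [255, 15, 0, 0, 0],
  [255, 0, 0, 0, 0],
  [255, 0, 0, 0, 0],
])

```text
t: 17.3
tcp_pos: [419.4, -77.9, 184.7]
tool_rot: [-0.0, -0.03, 1.0, 0.0]
force: [0.7, 0.3, 0.5]
gripper_width: 0.1
grasp_force: 0.0
```

```bash
python3 - <<'E'
from h import *
o=get_obs(); print(inbox(o["tcp_pos"]),o["force"],o["t"])
I,D,KW,P=grab("wrist"); save("w6.png",I)
S,_,_,PS=grab("scene"); save("s6.png",S)
for PP in(P,PS):
    Q=PP.reshape(-1,3); Q=Q[~np.isnan(Q[:,0])]; L=(Q[:,:2]-C)@M
    for lo,hi in((30,70),(-70,-30)):
        s=(L[:,1]>lo)&(L[:,1]<hi)&(L[:,0]>-52)&(L[:,0]<45)&(Q[:,2]>60)&(Q[:,2]<90)
        if s.sum()>50:
            p=np.polyfit(L[s,0],Q[s,2],1); print(s.sum(),p,"front z at -51:",np.polyval(p,-51))
E
```

```text
[-70.33927258   0.49596671 184.71232848] [0.68192076 0.28041591 0.54447686] 17.3
3371 [-6.85062306e-02  7.10437367e+01] front z at -51: 74.53755442252519
3409 [-6.84741542e-02  7.10317251e+01] front z at -51: 74.52390691701353
464 [-0.07927204 70.16376484] front z at -51: 74.20663868602045
381 [-0.07036986 70.20279721] front z at -51: 73.7916600110868
```

View pics/w6.png

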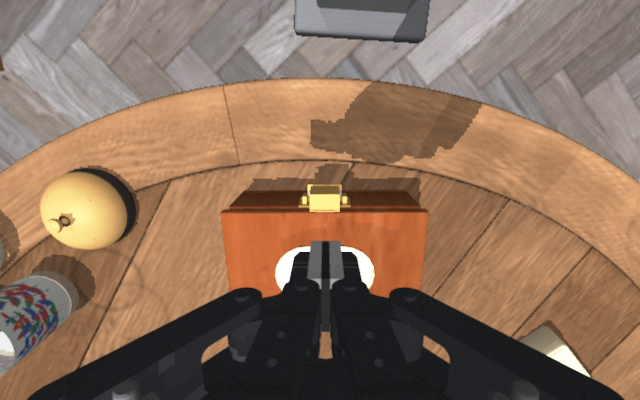

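View pics/s6.png

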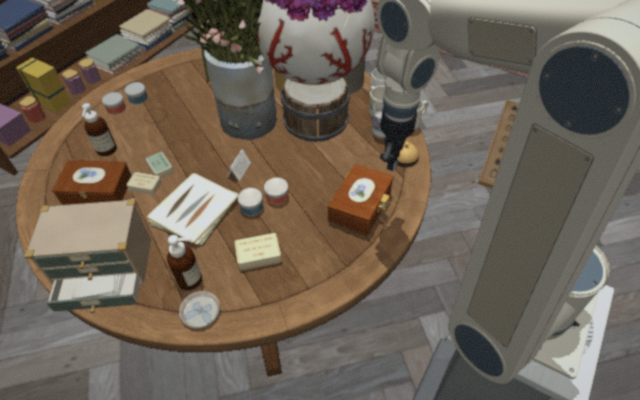

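The lid stays down at about 0.07 rad, 0.05 below where the hasp met the roller. The hasp sits over the roller at (325,198) in the wrist view, and everything else is where it was in the scene view.

```bash
python3 -c "
from bench import r
print(r.hand_in())"
```

```text
the job is handed in; nothing more can be done
None
```

The job is handed in: the smaller soap lies flat in the keepsake box and the lid is shut and, by force and lid height, caught on its hasp. The highest pressing force read on the box was about 10 N, and it took about 17 s with nothing else moved; the hand-in gave no verdict.

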